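Vent the suction cups and wedge their arm off the plate

TASK

Vent the two suction cups by pressing the vent valve's sprung plunger fully down and letting it come back up. Then push the plastic wedge on the steel plate, thin end first, under the middle of the cross tube between the two cups until both cups have just lifted off the plate, by a few millimetres (about 4 or 5, not over 8). Leave the wedge lying flat on the plate, and finish while still holding it there with the gripper: it slides back out if let go.

Things in the scene. Friction and masses are not known exactly. Their poses are not given: they have to be found in the camera images.
- plate: ground steel plate, 460 x 240 x 10 mm, fixed on the bench. Origin at the centre of its underside, z up (top 10 mm above it). Its x axis points roughly away from the robot, from the edge where the wedge lies (x = -230 mm) to the hinge bracket at x = 190 mm; the cross tube lies along its y axis at x = 10 mm, centred on y = 0
- tube_mid (a point): middle of the aluminium cross tube (16 mm thick, 190 mm long, along the plate's y) at the free end of the hinged arm; at rest 24 mm above the plate's top, a 16 mm gap below; rises as much as the cups. 72 mm to either side two black rubber cups (44 mm across) stand on the plate, black tubes above them to 101 mm. A 30 mm bar runs to the hinge, 180 mm along +x. About 7 N of weight rest on the tube
- wedge_tail (a point): centre of the loose grey plastic wedge's tail block (34 x 34 x 45 mm high), 22.5 mm above its underside. Along the wedge's x from here: tail block to 17 mm, a flat 29.5 mm high to 42 mm, then a slope falling 0.3 mm per mm to the 4 mm thick nose at 127 mm. 34 mm wide, 0.2 kg. Starts flat on the plate, nose roughly towards the tube. Slippery: slides back out if let go
- plunger_top (a point): centre of the top of the vent valve's black round plunger head, 26 mm across, 74 mm above the bench when up; it moves straight down. The valve is a small aluminium block (36 x 30 mm, on a 50 x 46 mm foot) with two short black stubs, fixed on the bench to the left or the right of the plate
- plunger (a joint): how far the plunger is pushed down, in m: 0 up, 0.012 fully down; its spring needs about 3 N to start and 8 N at the bottom, and lifts it again
Things that resemble listed ones, but are neither listed nor needed, are in the scene too. What is meant by the part that bears wedge_tail is not red, and is the larger of those in its own colour. Leave any green look-alike of the part that bears plunger_top alone.

How it is judged (in metres and radians):
On the way, in this order (a step that is already met when the one before it is completed fails the run):
1. the vent plunger is pressed fully down (value of joint plunger above 0.0105 m), for 0.1 s.
2. the plunger is back up (value of joint plunger below 0.003 m), for 0.1 s.
3. the wedge has lifted the cups off the plate (z of tube_mid in the frame of plate above 0.0355 m and contact force between wedge and cup_arm above 0.5 N and contact force between the fingers and cup_arm below 0.5 N), for 0.2 s.
At the end, for the whole second after the job is handed in: cups raised 1.5 to 8.5 mm off the plate, at rest, carried by the wedge alone; wedge flat on the plate (3 mm, 0.06 rad), tail within 25 mm of the plate's centre line, fingers still holding it (over 0.3 N); robot off the arm; plunger up (all of step 3 and z of tube_mid in the frame of plate below 0.0425 m and linear speed of cup_arm below 0.01 m/s and contact force between the arm and cup_arm below 0.5 N and contact force between the fingers and wedge above 0.3 N and contact force between wedge and plate above 0.3 N and z of wedge_tail in the frame of plate below 0.0355 m and angle between wedge_tail's own z axis and vertical below 0.06 rad and y of wedge_tail in the frame of plate between -0.025 and 0.025 m and value of joint plunger below 0.003 m); the arm keeps its last pose, push and grip.
It also fails if it takes over 51 s, if anything falls off the work surface, if the arm or the gripper's body presses on something with over 40 N, if the wrist force passes 120 N, or if a joint passes its speed limit or range.

ROBOT

A 6-joint arm with a two-finger parallel gripper is mounted at the origin on the work surface. World frame = base frame: x ahead of the robot, y to its left, z up, the work surface at z = 0. Lengths are in mm, angles in rad, forces in N, time in s.
With the tool pointing down it reaches from about 400 to 925 mm from the base axis. Payload 12.5 kg.
Tool frame: the origin (TCP) lies midway between the tips of the shut fingers; the grasp point (between the pads) lies 19 mm behind it; z points along the fingers, y is the line along which they close (so a half turn about z gives the same grasp; the last joint's range is limited). The gripper opens to 95 mm and grips with 3 to 60 N. Pads are 20 mm wide; open, the fingers measure 119 mm over their backs; the gripper's body (75 mm by 180 mm) begins 59 mm behind the grasp point.
Start: joints at [-0.106, 0.491, 1.559, -0, 1.092, -0.106], TCP at [625.017, 0.021, 214.661] pointing down, gripper open.
Joint ranges: [-3.1, 3.1], [-0.84, 2.19], [0.05, 2.79], [-1.13, 4.28], [0.06, 2.93], [-2.69, 2.69]. Speed limits (rad/s): [2.22, 2.22, 2.79, 3.14, 3.14, 3.14].

INTERFACE

Orientations are given as [roll, pitch, yaw] about the fixed x, y, z axes, in that order (R = Rz(yaw) Ry(pitch) Rx(roll)).
In Python, from cell import readout, eyes, env gives the robot as it stands.
- The arm moves only by the tool move_arm, never from a script. Its argument "plan" is a list of rows, each a list of 3 entries, a list of its own where there are three numbers: the turn, a rotation vector about the tool's x, y, z in degrees, then the shift along the tool's x, y, z in m, then the gripper command: -1 is shut, 1 is fully open, values between are in proportion. In form: [[[ax, ay, az], [x, y, z], jaw], ...]. A call has 1 to 5 rows; each row is the pose to reach, as a shift and turn from the pose commanded when the call began, along the tool's axes at that moment; what a row does not reach only later rows make up. A row lasts 1/8 s, in which the tool goes at most 62.5 mm and 10.7 degrees, less where a joint would pass 70% of its speed; a pose out of reach is approached as far as the arm can. A call with a gripper value outside its range is refused whole. The fingers move at their own pace and stop on an object; the grip force is fixed at half the most. Time passes only in rows, so rows that repeat a pose let the fingers close. It gives the time, the measured TCP pose, the force, the opening and the grip force at its end, in the units of the state.
- readout.state(): the state, without advancing time (a new reading comes with each control period).
- eyes.read_camera(name): name is "scene" or "side" or "wrist"; returns a dict with "img" (420x560x3 uint8, red, green, blue), "K" (3x3 intrinsics, pixels), "dist" ([k1, k2, p1, p2, k3] as OpenCV has them; the pictures are not rectified), "extrinsics" (4x4, takes a point from camera to world coordinates). Camera axes: x right, y up, looking along -z (the intrinsics and any distortion apply to the point x, -y, -z); pixel columns grow to the right and rows downward; lengths in mm; the calibration is good to about 2 mm. A picture is of the moment at which its call begins. There is no depth.
- env.job_done(): hands the job in; it is judged then, once.
Trained networks look in a picture, given as the dict that the camera call returned (one of the last four; its "shot" number tells which), for a name from the list of things; names that differ only in an ending like _2 or _b are one class to them, and where a whole thing is asked for, a point or a joint stands for the part that bears it (a point fixed in the world has none). Each returns a list of dicts, best first, with "score" (0 to 1); they miss things now and then, are a little off and sometimes report something else, mostly with a low value. They report only what shows in the picture. A call takes as long as a camera call. They do not tell look-alikes from the thing itself.
- eyes.cut_out(picture, name): "mask" (420x560 bool, what is visible of it) and "uv" ([column, row] in pixels, amid what is visible of it).
The state is a dict: "t": time; "joints": joint angles; "qvel": joint speeds; "tau": joint torques, N m; "eef_pos": TCP position; "tcp_rot": TCP orientation; "ft_force": force on the tool from outside, world axes, zero at the start; "moment": the same for the moment, N m; "opening": opening from 0.0 (shut) to 1.0 (fully open); "grip_force": force on a finger pad.
Only numpy, scipy, OpenCV 4.12 (cv2) and the standard library are available. Lean on these libraries where they do the work, as an engineer would, in place of code of your own. Each camera call takes 0.05 s, during which the arm holds its last target. There are 200 camera calls.

## Working session

There is one attempt and no reset: what is moved stays moved. The work goes in short steps, Python scripts to look and compute and a tool call to move; the robot and the scene stay as the last step left them, time stands still between calls to the robot, and variables do not carry over. Pictures are saved under pics/ and viewed, at most 10 in all, crops included, and the job is handed in when it is done.

Besides the shell and the picture viewer there is one more tool, called after ">>>" as name(argument=value, ...), one argument or row to a line, values as JSON. move_arm: Moves the arm, as the interface text tells. Its arguments: {"type":"object","properties":{"plan":{"type":"array","items":{"type":"array"}}},"required":["plan"]}

```bash
ls; mkdir -p pics; python3 - <<'E'
from cell import readout, eyes, env
import cv2, numpy as np
print(readout.state())
ims=[]
for n in ["scene","side"]:
    p=eyes.read_camera(n); ims.append(p)
    print(n,p["shot"],p["K"],p["dist"],p["extrinsics"])
    for o in ["plate","tube_mid","wedge_tail","plunger_top"]:
        for d in eyes.cut_out(p,o): print(n,o,round(d["score"],2),np.round(d["uv"]),d["mask"].sum())
    cv2.imwrite(f"pics/{n}0.png",p["img"][:,:,::-1])
E
```

```text
pics
{'t': 0.0, 'joints': array([-1.05589458e-01,  4.91575220e-01,  1.55948131e+00,  3.10686418e-05,
        1.09170531e+00, -1.05618612e-01]), 'qvel': array([ 0.00019693,  0.00115313,  0.00027857, -0.00039059,  0.00020996,
        0.0001449 ]), 'tau': array([-9.52334158e-04, -6.12640929e+01, -2.58175153e+01,  6.92750537e-02,
        4.83079045e-02, -1.38641695e-05]), 'eef_pos': array([6.24739736e+02, 6.44328942e-02, 2.14041053e+02]), 'tcp_rot': array([-3.14043288e+00, -1.50659374e-04,  1.57081105e+00]), 'ft_force': array([-0.35842637, -0.74579946, -0.4878694 ]), 'moment': array([-0.00023946,  0.00290336, -0.02611459]), 'grip_force': 0.0, 'opening': 1.0016283088136388}
scene 1 [[394.77092609   0.         284.7805042 ]
 [  0.         394.77092609 209.35197033]
 [  0.           0.           1.        ]] [-0.00319532  0.          0.          0.          0.        ] [[-6.53406401e-01 -4.48195465e-01  6.10066309e-01  1.06696632e+03]
 [ 7.56817710e-01 -4.04796356e-01  5.13192813e-01  4.14841229e+02]
 [ 1.69419268e-02  7.97032456e-01  6.03698795e-01  6.68623918e+02]
 [ 0.00000000e+00  0.000
[... 363 characters left out ...]
7   0.         270.35642603]
 [  0.         466.50139997 200.64813827]
 [  0.           0.           1.        ]] [-0.03086432  0.          0.          0.          0.        ] [[ 7.31821877e-01  4.72010556e-01 -4.91571740e-01 -7.94906880e+01]
 [-6.81470239e-01  5.13114226e-01 -5.21835323e-01 -6.89007183e+02]
 [ 5.92067147e-03  7.16882017e-01  6.97169362e-01  8.61293257e+02]
 [ 0.00000000e+00  0.00000000e+00  0.00000000e+00  1.00000000e+00]]
side plate 0.86 [297. 178.] 8845
side tube_mid 0.76 [315. 158.] 1316
side wedge_tail 0.92 [240. 284.] 651
side wedge_tail 0.67 [139. 192.] 577
side wedge_tail 0.55 [268. 200.] 730
side plunger_top 0.65 [331. 234.] 107
side plunger_top 0.46 [350. 274.] 104
```

View pics/scene0.png

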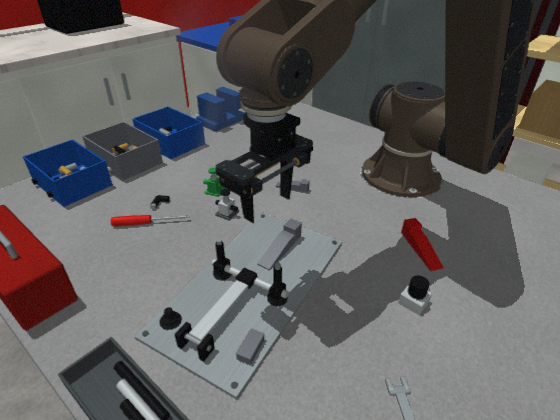

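View pics/side0.png

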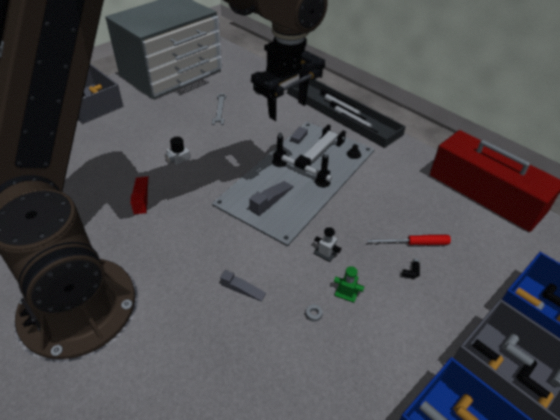

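Scene view: the grey wedge lies on the plate at (280,241). Its look-alikes are the red wedge (420,247) and a smaller grey wedge on the bench (302,188; side 240,284). There is also a grey block on the plate at (250,346).

Plunger candidates:
- Silver valve with stubs: side (329,240), scene (226,205).
- Green valve: side (348,283).
- White block with a fat black head: scene (415,293), side (178,148).

I choose the grey wedge on the plate and the silver valve with stubs. Next I check both in one close crop and measure.

```bash
cat > h.py <<'E'
import numpy as np, cv2
from cell import readout, eyes, env
def ray(p,uv):
    n=cv2.undistortPoints(np.array([[uv]],float),p["K"],np.array(p["dist"],float))[0,0]
    T=p["extrinsics"]; d=T[:3,:3]@np.array([n[0],-n[1],-1.]); return T[:3,3],d
def at_z(p,uv,z):
    o,d=ray(p,uv); return o+d*(z-o[2])/d[2]
def proj(p,X):
    T=p["extrinsics"]; c=(np.atleast_2d(X)-T[:3,3])@T[:3,:3]; c=c*[1,-1,-1]
    return cv2.projectPoints(c,np.zeros(3),np.zeros(3),p["K"],np.array(p["dist"],float))[0][:,0]
def tri(obs):
    A=np.zeros((3,3));b=np.zeros(3)
    for p,uv in obs:
        o,d=ray(p,uv); d=d/np.linalg.norm(d); M=np.eye(3)-np.outer(d,d); A+=M;b+=M@o
    return np.linalg.solve(A,b)
E
python3 - <<'E'
from h import *
a=eyes.read_camera("scene");b=eyes.read_camera("side")
def cr(p,u,v,w=45,h=40,s=4): 
    return cv2.resize(p["img"][v-h:v+h,u-w:u+w,::-1],None,fx=s,fy=s,interpolation=cv2.INTER_CUBIC)
top=np.hstack([cr(b,330,245),cr(b,178,150)]); 
c2=np.hstack([cr(b,268,195,45,27),cr(a,285,243,45,27)])
cv2.imwrite("pics/crop1.png",np.vstack([top,c2]))
# plate corners via masks
for p,n in((a,"scene"),(b,"side")):
    for o in ["plate","wedge_tail","plunger_top"]:
        for d in eyes.cut_out(p,o):
            m=d["mask"].astype(np.uint8); ys,xs=np.nonzero(m)
            print(n,o,round(d["score"],2),np.round(d["uv"]),[(int(xs[i]),int(ys[i])) for i in (xs.argmin(),ys.argmin(),xs.argmax(),ys.argmax())])
E
```

```text
scene plate 0.86 [237. 300.] [(135, 335), (261, 212), (341, 242), (233, 398)]
scene wedge_tail 0.93 [282. 242.] [(259, 261), (289, 219), (301, 224), (266, 268)]
scene wedge_tail 0.57 [421. 244.] [(402, 228), (412, 218), (440, 262), (429, 270)]
scene wedge_tail 0.54 [302. 184.] [(276, 184), (303, 179), (308, 181), (301, 191)]
scene plunger_top 0.63 [222. 194.] [(220, 191), (222, 189), (229, 191), (224, 198)]
side plate 0.89 [296. 180.] [(212, 202), (307, 122), (374, 149), (285, 245)]
side wedge_tail 0.94 [141. 194.] [(130, 199), (143, 176), (147, 177), (134, 213)]
side wedge_tail 0.91 [267. 201.] [(249, 199), (281, 181), (291, 185), (258, 215)]
side wedge_tail 0.71 [240. 288.] [(221, 276), (225, 271), (264, 292), (259, 300)]
side plunger_top 0.67 [351. 273.] [(347, 268), (349, 266), (357, 269), (350, 277)]
```

View pics/crop1.png

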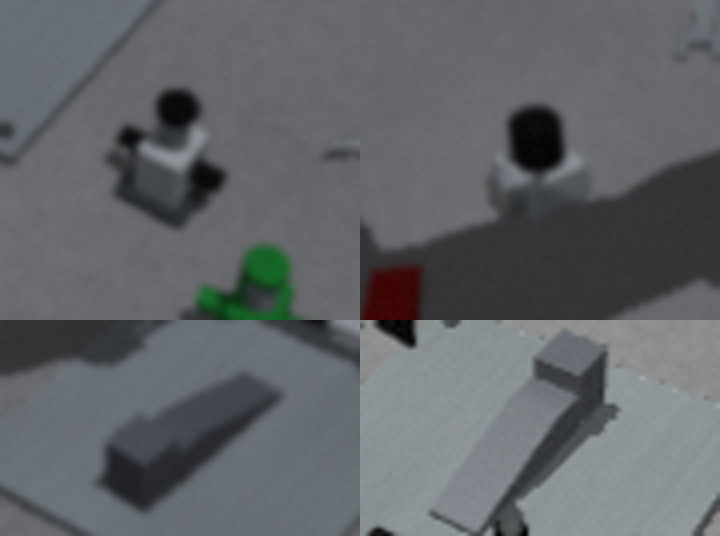

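The crops settle it. The valve at side (329.5,231) has a silver block, a dark foot and two stubs, so it is the real one. The object at (178,148) has no foot or stubs. The grey wedge on the plate is clear, with its tail toward the robot. Next I fit plate and wedge poses to the silhouettes.

```bash
cat >> h.py <<'E'
from scipy.optimize import minimize
def w2(pose,P):
    x,y,t=pose; c,s=np.cos(t),np.sin(t); P=np.asarray(P,float)
    return np.c_[x+c*P[:,0]-s*P[:,1],y+s*P[:,0]+c*P[:,1],P[:,2]]
PL=[(sx*230,sy*120,z) for sx in(-1,1) for sy in(-1,1) for z in(0,10)]
_prof=[(-17,0),(-17,45),(17,45),(17,29.5),(42,29.5),(127,4),(127,0)]
def hullmask(p,X,S=4):
    uv=proj(p,X); m=np.zeros((420*S,560*S),np.uint8)
    cv2.fillConvexPoly(m,np.round(cv2.convexHull(uv.astype(np.float32))*S+S/2).astype(np.int32),1)
    return m
def wedgemask(p,pose,S=4,zb=10):
    a=[(-17,0),(-17,45),(17,45),(17,0)]; b=[(17,0),(17,29.5),(42,29.5),(127,4),(127,0)]
    m=0
    for q in(a,b): m=m|hullmask(p,w2(pose,[(x,sy*17,z+zb) for x,z in q for sy in(-1,1)]),S)
    return m
def platemask(p,pose,S=4): return hullmask(p,w2(pose,PL),S)
def up(m,S=4): return cv2.resize(m.astype(np.uint8),None,fx=S,fy=S,interpolation=cv2.INTER_LINEAR)
def fit(views,fn,x0,st):
    def cost(q):
        c=0
        for p,m in views:
            k=fn(p,q); c+=1-(k&m).sum()/max(1,(k|m).sum())
        return c
    x0=np.array(x0,float); sim=np.vstack([x0]+[x0+np.eye(3)[i]*st[i] for i in range(3)])
    r=minimize(cost,x0,method="Nelder-Mead",options=dict(initial_simplex=sim,xatol=.002,fatol=1e-4,maxiter=150))
    return r.x,r.fun
E
python3 - <<'E'
from h import *
a=eyes.read_camera("scene");b=eyes.read_camera("side")
def pick(p,o,uv):
    return min(eyes.cut_out(p,o),key=lambda d:np.hypot(*(np.array(d["uv"])-uv)))
wa,wb=pick(a,"wedge_tail",(281,242)),pick(b,"wedge_tail",(267,201))
pa,pb=pick(a,"plate",(237,300)),pick(b,"plate",(297,180))
def hull(m):
    ys,xs=np.nonzero(m); k=np.zeros(m.shape,np.uint8); cv2.fillConvexPoly(k,cv2.convexHull(np.c_[xs,ys].astype(np.int32)),1); return k
for z,uv,p in((74,(329.5,231.3),b),):print("plunger",at_z(p,uv,z), "in scene", proj(a,at_z(p,uv,z)))
g=at_z(b,(258,200),50)[:2]; n=at_z(b,(288,186),14)[:2]; print(g,n)
yaw=np.arctan2(*(n-g)[::-1])
for vs in ([(a,up(wa["mask"])),(b,up(wb["mask"]))],[(a,up(wa["mask"]))],[(b,up(wb["mask"]))]): print("wedge",fit(vs,wedgemask,[*g,yaw],[8,8,.1]))
c=at_z(b,(293,183),10); 
for vs in ([(a,up(hull(pa["mask"]))),(b,up(hull(pb["mask"])))],[(a,up(hull(pa["mask"])))],[(b,up(hull(pb["mask"])))]): print("plate",fit(vs,platemask,[c[0],c[1],yaw],[10,10,.1]))
E
```

```text
plunger [ 506.44172842 -263.731462     74.        ] in scene [[225.56803872 189.79736314]]
[471.41805051 -59.15603933] [591.46865488 -45.56320565]
wedge (array([ 4.74503918e+02, -5.80283548e+01,  1.62438196e-01]), np.float64(0.21571455114811566))
wedge (array([ 4.74943693e+02, -5.85999487e+01,  1.59257847e-01]), np.float64(0.10586132039330864))
wedge (array([ 4.74053817e+02, -5.73579198e+01,  1.64160860e-01]), np.float64(0.0881493506493507))
plate (array([ 6.53955949e+02, -2.36660462e+01,  1.92264955e-01]), np.float64(0.14102473390836512))
plate (array([ 6.54700058e+02, -2.57961977e+01,  1.96487333e-01]), np.float64(0.05754646142293973))
plate (array([ 6.52327589e+02, -2.12231128e+01,  2.07494012e-01]), np.float64(0.06711870780476048))
```

>>> move_arm(
  plan=[
    [[0,0,0],[-0.264,-0.118,0.06],-1],
    [[0,0,0],[-0.264,-0.118,0.06],-1],
    [[0,0,0],[-0.264,-0.118,0.06],-1],
    [[0,0,0],[-0.264,-0.118,0.06],-1],
    [[0,0,0],[-0.264,-0.118,0.06],-1],
  ],
)

```text
t: 1.82
eef_pos: [505.8, -266.1, 154.3]
tcp_rot: [3.142, 0.0, 1.57]
ft_force: [0.3, -0.5, 0.3]
opening: 0.53
grip_force: 0.0
```

```bash
python3 - <<'E'
from h import *
s=readout.state();print(s["t"],s["eef_pos"],s["tcp_rot"],s["opening"],s["ft_force"],s["joints"])
w=eyes.read_camera("wrist");cv2.imwrite("pics/w1.png",w["img"][:,:,::-1])
print(w["extrinsics"].round(2))
for n in("wrist","side","scene"):
    p=w if n=="wrist" else eyes.read_camera(n)
    print(n,proj(p,[506.4,-263.7,74]),[(round(d["score"],2),np.round(d["uv"],1),d["mask"].sum()) for d in eyes.cut_out(p,"plunger_top")])
    if n=="wrist": print(at_z(p,[0,0],0))
    if n=="scene":
        cv2.imwrite("pics/s1.png",cv2.resize(p["img"][130:400,100:400,::-1],None,fx=2,fy=2))
        m=max(eyes.cut_out(p,"plate"),key=lambda d:d["score"])["mask"];np.save("pm.npy",m)
E
```

```text
1.825 [ 505.80801084 -266.05410262  154.26946847] [3.14157483e+00 5.66515230e-05 1.56967476e+00] 0.5300797040314658 [ 0.25001248 -0.45888547  0.25395053] [-5.99776725e-01  4.84241507e-01  1.75957632e+00 -4.70042636e-05
  8.97728171e-01 -5.98625853e-01]
[[ 1.0000e+00  0.0000e+00 -0.0000e+00  5.0607e+02]
 [-0.0000e+00  9.7000e-01  2.5000e-01 -1.9453e+02]
 [ 0.0000e+00 -2.5000e-01  9.7000e-01  3.2411e+02]
 [ 0.0000e+00  0.0000e+00  0.0000e+00  1.0000e+00]]
wrist [[275.30712714 210.60131571]] [(0.69, array([227. , 312.7]), np.int64(433)), (0.57, array([276.6, 209.6]), np.int64(671)), (0.37, array([353.2,  45.9]), np.int64(32633))]
[218.87250648 -56.02969095   0.        ]
side [[329.47736401 231.30169401]] [(0.65, array([348.8, 273.9]), np.int64(124)), (0.45, array([332.4, 231.5]), np.int64(92))]
scene [[225.58777836 189.79529085]] [(0.6, array([211.1, 168.3]), np.int64(51)), (0.44, array([223.4, 192.5]), np.int64(45))]
```

View pics/w1.png

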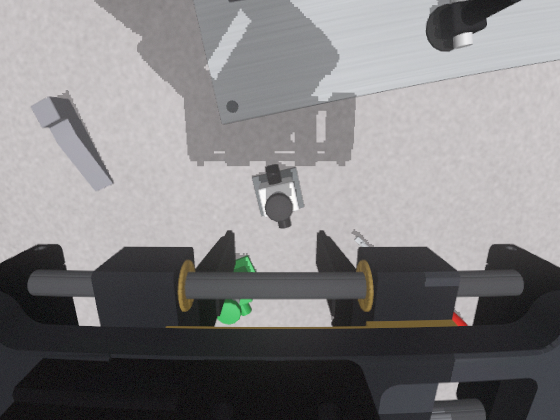

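The wrist view shows the plunger head at (278,208), about 2 px from where I predicted it, with the green valve clear at (230,312). I go down to just above the head while the fingers shut.

>>> move_arm(
  plan=[
    [[0,0,0],[0.002,0.001,0.05],-1],
    [[0,0,0],[0.002,0.001,0.06],-1],
    [[0,0,0],[0.002,0.001,0.07],-1],
    [[0,0,0],[0.002,0.001,0.07],-1],
    [[0,0,0],[0.002,0.001,0.07],-1],
  ],
)

```text
t: 2.8
eef_pos: [508.4, -262.2, 85.6]
tcp_rot: [3.14, 0.001, 1.571]
ft_force: [0.2, 0.0, -0.3]
opening: 0.005
grip_force: 0.0
```

```bash
python3 - <<'E'
from h import *
s=readout.state();print(s["t"],s["eef_pos"],s["tcp_rot"],s["opening"],s["ft_force"])
w=eyes.read_camera("side");print(proj(w,[s["eef_pos"]]),proj(w,[507.5,-262.5,74]))
cv2.imwrite("pics/s2.png",cv2.resize(w["img"][190:290,265:385,::-1],None,fx=4,fy=4,interpolation=cv2.INTER_CUBIC))
E
```

```text
2.8 [ 508.44909745 -262.2004193    85.59149174] [3.14032639e+00 7.84496189e-04 1.57083387e+00] 0.004913353626595739 [ 0.19130894  0.03609284 -0.25036089]
[[330.07418922 227.03563753]] [[329.40700812 230.76894673]]
```

View pics/s2.png

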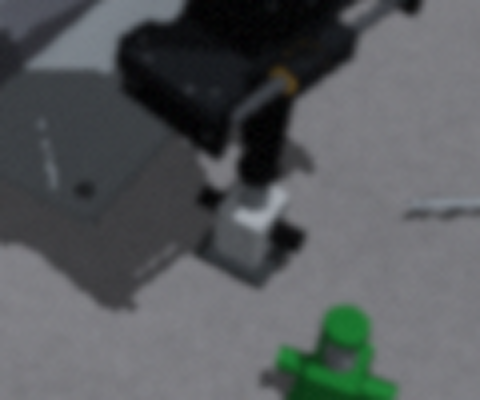

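The fingers sit right above the head, around (65 px in the crop, above the silver block). I press in steps.

>>> move_arm(
  plan=[
    [[0,0,0],[0,0,0.01],-1],
    [[0,0,0],[0,0,0.015],-1],
    [[0,0,0],[0,0,0.02],-1],
    [[0,0,0],[0,0,0.022],-1],
    [[0,0,0],[0,0,0.022],-1],
  ],
)

```text
t: 3.48
eef_pos: [508.3, -262.2, 62.8]
tcp_rot: [3.141, 0.0, 1.571]
ft_force: [-0.4, -0.2, 7.5]
opening: 0.002
grip_force: 3.7
```

>>> move_arm(
  plan=[
    [[0,0,0],[0,0,0.001],-1],
    [[0,0,0],[0,0,0.002],-1],
    [[0,0,0],[0,0,0.002],-1],
  ],
)

```text
t: 3.85
eef_pos: [508.4, -262.2, 62.2]
tcp_rot: [3.14, 0.001, 1.571]
ft_force: [-4.5, 1.4, 21.5]
opening: 0.003
grip_force: 10.8
```

The force is 21.5 N, so the plunger is on its hard stop. I hold for one row, then retract.

>>> move_arm(
  plan=[
    [[0,0,0],[0,0,0],-1],
    [[0,0,0],[0,0,-0.03],-1],
    [[0,0,0],[0,0,-0.08],-1],
    [[0,0,0],[0,0,-0.1],1],
    [[0,0,0],[0,0,-0.1],1],
  ],
)

```text
t: 4.47
eef_pos: [508.3, -262.2, 161.5]
tcp_rot: [3.14, 0.001, 1.571]
ft_force: [-0.2, 0.1, 0.0]
opening: 0.161
grip_force: 0.0
```

```bash
python3 - <<'E'
from h import *
s=readout.state();print(s["t"],s["eef_pos"],s["tcp_rot"],s["opening"],s["ft_force"])
a=eyes.read_camera("scene");b=eyes.read_camera("side")
def pick(p,o,uv): return min(eyes.cut_out(p,o),key=lambda d:np.hypot(*(np.array(d["uv"])-uv)))
def hull(m):
    ys,xs=np.nonzero(m); k=np.zeros(m.shape,np.uint8); cv2.fillConvexPoly(k,cv2.convexHull(np.c_[xs,ys].astype(np.int32)),1); return k
pa,pb=hull(pick(a,"plate",(237,300))["mask"]),hull(pick(b,"plate",(297,180))["mask"])
for vs in ([(a,up(pa)),(b,up(pb))],[(a,up(pa))],[(b,up(pb))]): print("plate",fit(vs,platemask,[654,-23.5,.195],[8,8,.05]))
wa,wb=pick(a,"wedge_tail",(281,242)),pick(b,"wedge_tail",(267,201))
print("wedge",fit([(a,up(wa["mask"])),(b,up(wb["mask"]))],wedgemask,[474.5,-58,.162],[5,5,.05]))
cv2.imwrite("pics/s3.png",cv2.resize(a["img"][180:400,130:350,::-1],None,fx=2.7,fy=2.7,interpolation=cv2.INTER_CUBIC))
E
```

```text
4.475 [ 508.28862008 -262.15876279  161.4887284 ] [3.13980800e+00 1.12299416e-03 1.57080634e+00] 0.16148370473381587 [-0.20622553  0.05744276  0.0265722 ]
plate (array([ 6.53312615e+02, -2.46437093e+01,  1.97569346e-01]), np.float64(0.3166232589983232))
plate (array([ 6.54684505e+02, -2.55073373e+01,  2.00600046e-01]), np.float64(0.0587941408823649))
plate (array([ 6.43538447e+02, -1.10700563e+01,  2.89582244e-01]), np.float64(0.2000174644162519))
wedge (array([ 4.78561647e+02, -5.62002458e+01,  1.53437099e-01]), np.float64(0.1619424772416651))
```

View pics/s3.png

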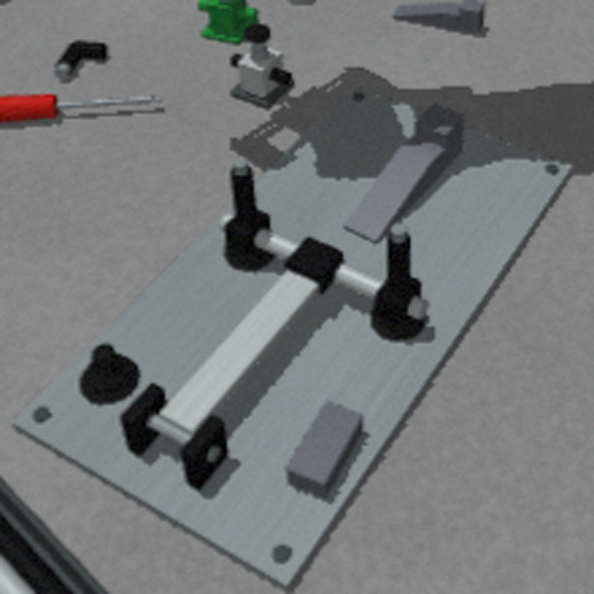

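The plate shows fully in the scene picture. The cross tube is round, its ends at about (214,262) and (286,294) full-frame, and a black hub sits mid-tube. The wedge points at the hub. The plate screws and the tube ends now give me the plate pose.

```bash
python3 - <<'E'
from h import *
a=eyes.read_camera("scene")
f=lambda u,v:(130+(u+.5)/2.7-.5,180+(v+.5)/2.7-.5)
H=[at_z(a,f(*q),10) for q in((358,97),(552,169),(282,553),(42,414))]
print(np.round(H,1)); print("centre",np.mean(H,0)); 
e=(H[2]+H[3]-H[0]-H[1]); print("yaw",np.arctan2(e[1],e[0])); e=H[1]-H[0]+H[2]-H[3]; print("yawy",np.arctan2(-e[0],e[1]))
t=[at_z(a,f(*q),34) for q in((226,222),(420,308))]; d=t[1]-t[0]; print("tube",t,np.mean(t,0),np.linalg.norm(d),np.arctan2(-d[0],d[1]))
E
```

```text
[[ 463.4 -171.9   10. ]
 [ 421.8   35.5   10. ]
 [ 842.4  119.3   10. ]
 [ 884.3  -86.3   10. ]]
centre [652.98051443 -25.84826691  10.        ]
yaw 0.1987165969649877
yawy 0.1992223557379662
tube [array([ 682.21022553, -115.88840856,   34.        ]), array([644.78226917,  65.81382254,  34.        ])] [663.49624735 -25.03729301  34.        ] 185.51698764187316 0.20314380597326198
```

>>> move_arm(
  plan=[
    [[0,0,10],[0.055,-0.009,0],1],
    [[0,0,20],[0.105,-0.018,0],1],
    [[0,0,30],[0.155,-0.027,0],1],
    [[0,0,40],[0.204,-0.033,0],1],
    [[0,0,40],[0.204,-0.033,0],1],
  ],
)

```text
t: 5.45
eef_pos: [474.4, -55.5, 160.5]
tcp_rot: [-3.141, 0.0, 0.873]
ft_force: [0.6, -0.3, -0.3]
opening: 0.97
grip_force: 0.0
```

>>> move_arm(
  plan=[
    [[0,0,10],[0,0,0],1],
    [[0,0,20],[0,0,0],1],
    [[0,0,30],[0,0,0],1],
    [[0,0,40.8],[0,0,0],1],
    [[0,0,40.8],[0,0,0],1],
  ],
)

```text
t: 6.08
eef_pos: [475.2, -58.7, 160.4]
tcp_rot: [-3.142, 0.0, 0.163]
ft_force: [0.9, 0.3, 0.0]
opening: 1.0
grip_force: 0.0
```

```bash
python3 - <<'E'
from h import *
s=readout.state();print(s["t"],s["eef_pos"],s["tcp_rot"],s["opening"],s["ft_force"],s["joints"].round(2))
w=eyes.read_camera("wrist");cv2.imwrite("pics/w2.png",w["img"][:,:,::-1])
for d in eyes.cut_out(w,"wedge_tail"):
    print(d["score"],d["uv"],d["mask"].sum())
    if d["score"]>.5: print(fit([(w,up(d["mask"]))],wedgemask,[475,-58,.16],[5,5,.05]))
E
```

```text
6.075 [475.17053579 -58.71496907 160.38276593] [-3.14158761e+00  1.94295125e-04  1.62723726e-01] 0.9999089547045521 [0.90488711 0.29794839 0.00245653] [-0.26  0.36  1.97 -0.    0.81  1.15]
0.82 [275.9, 146.5] 5194
(array([ 4.77043717e+02, -5.59918563e+01,  1.45181275e-01]), np.float64(0.027620826245732588))
```

View pics/w2.png

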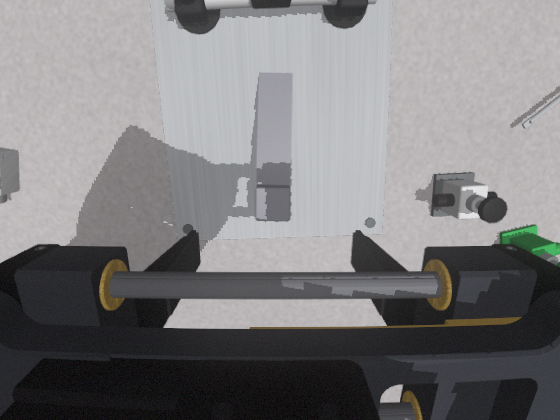

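The wedge is central and upright in the picture, its tail at (273,205), nose at (275,75), and the plunger is up at (490,208). The single-view fit is good (2.8 % misfit). I make the small correction and descend.

>>> move_arm(
  plan=[
    [[0,0,1],[0.002,-0.002,0.05],1],
    [[0,0,1],[0.002,-0.002,0.1],1],
    [[0,0,1],[0.002,-0.002,0.13],1],
    [[0,0,1],[0.002,-0.002,0.142],1],
    [[0,0,1],[0.002,-0.002,0.142],1],
  ],
)

```text
t: 6.8
eef_pos: [476.7, -55.8, 18.5]
tcp_rot: [-3.141, 0.001, 0.145]
ft_force: [0.2, -0.3, 0.1]
opening: 0.996
grip_force: 0.0
```

>>> move_arm(
  plan=[
    [[0,0,0],[0,0,0],-1],
    [[0,0,0],[0,0,0],-1],
    [[0,0,0],[0,0,0],-1],
    [[0,0,0],[0,0,0],-1],
    [[0,0,0],[0,0,0],-1],
  ],
)

```text
t: 7.42
eef_pos: [476.7, -55.7, 18.7]
tcp_rot: [3.142, -0.0, 0.143]
ft_force: [0.0, 0.3, -1.1]
opening: 0.534
grip_force: 0.0
```

>>> move_arm(
  plan=[
    [[0,0,0],[0,0,0],-1],
    [[0,0,0],[0,0,0],-1],
    [[0,0,0],[0,0,0],-1],
    [[0,0,0],[0,0,0],-1],
    [[0,0,0],[0,0,0],-1],
  ],
)

```text
t: 8.05
eef_pos: [476.7, -55.7, 18.6]
tcp_rot: [-3.142, 0.0, 0.143]
ft_force: [-0.8, 0.8, -1.0]
opening: 0.354
grip_force: 30.0
```

Gripped: 33.6 mm opening, 30 N. Next I slide the wedge to just short of contact, turning it onto the plate's axis.

>>> move_arm(
  plan=[
    [[0,0,-0.6],[0.018,0,0],-1],
    [[0,0,-1.2],[0.038,0,0],-1],
    [[0,0,-2.4],[0.065,0,0],-1],
    [[0,0,-3.1],[0.088,0,0],-1],
    [[0,0,-3.1],[0.094,0,0],-1],
  ],
)

```text
t: 8.68
eef_pos: [570.4, -42.1, 18.6]
tcp_rot: [3.141, -0.0, 0.198]
ft_force: [-1.7, -0.6, 3.8]
opening: 0.354
grip_force: 30.0
```

```bash
cat > look.py <<'E'
from h import *
import sys
s=readout.state();print(s["t"],s["eef_pos"],s["tcp_rot"],s["opening"],s["grip_force"],s["ft_force"])
def pf(x): # to plate frame
    d=np.array(x)[:2]-[653,-25.5]; c,q=np.cos(.199),np.sin(.199); return np.round([c*d[0]+q*d[1],-q*d[0]+c*d[1]],1)
print("tcp in plate",pf(s["eef_pos"]))
a=eyes.read_camera("scene");b=eyes.read_camera("side");w=eyes.read_camera("wrist")
for n,p in(("a",a),("b",b),("w",w)):
    for d in eyes.cut_out(p,"wedge_tail"):
        e=s["eef_pos"]
        if np.hypot(*(np.array(d["uv"])-proj(p,[e[0]+40,e[1]+8,30])[0]))<45:
            r,c=fit([(p,up(d["mask"]))],wedgemask,[e[0],e[1],s["tcp_rot"][2]],[5,5,.03]); print(n,round(d["score"],2),r.round(3),round(c,3),pf(r))
cv2.imwrite(sys.argv[1],np.hstack([cv2.resize(a["img"][210:310,190:320,::-1],(520,400),interpolation=cv2.INTER_CUBIC),cv2.resize(w["img"][0:280,180:376,::-1],(280,400))]))
np.save(sys.argv[1][:-4]+".npy",a["img"])
E
python3 look.py pics/l1.png
```

```text
8.675 [570.40885627 -42.11444988  18.56264023] [ 3.14142781e+00 -3.50022233e-04  1.97624325e-01] 0.3544116509780413 30.000381767749786 [-1.73950591 -0.57146528  3.79279998]
tcp in plate [-84.2   0. ]
b 0.7 [ 5.6753e+02 -4.3684e+01  2.0700e-01] 0.591 [-87.4  -0.9]
w 0.98 [ 5.69438e+02 -4.17060e+01  1.91000e-01] 0.392 [-85.1   0.6]
```

View pics/l1.png

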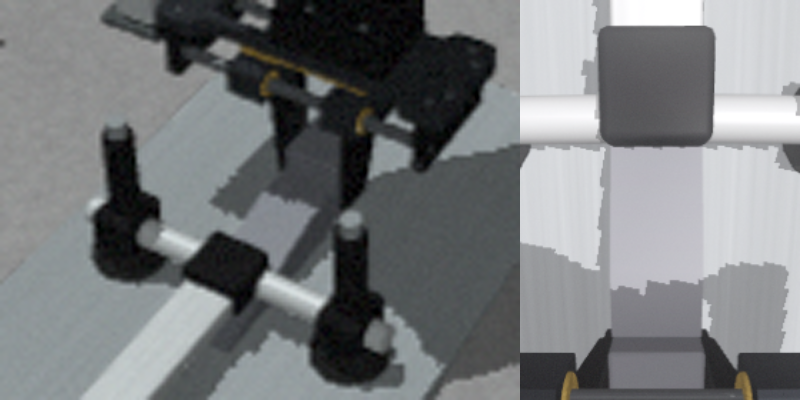

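The wedge is centred under the hub, whose near lower edge sits just past it in the wrist view at (655,145), and the cups are still down. I creep forward and watch the force.

>>> move_arm(
  plan=[
    [[0,0,0],[0.002,0,0],-1],
    [[0,0,0],[0.003,0,0],-1],
    [[0,0,0],[0.003,0,0],-1],
  ],
)

```text
t: 9.35
eef_pos: [572.6, -41.7, 18.6]
tcp_rot: [-3.142, 0.0, 0.197]
ft_force: [0.4, 0.5, -1.8]
opening: 0.355
grip_force: 30.0
```

>>> move_arm(
  plan=[
    [[0,0,0],[0.002,0,0],-1],
    [[0,0,0],[0.004,0,0],-1],
    [[0,0,0],[0.004,0,0],-1],
  ],
)

```text
t: 9.72
eef_pos: [576.7, -40.9, 18.6]
tcp_rot: [-3.142, 0.0, 0.197]
ft_force: [-1.3, 0.4, -0.9]
opening: 0.355
grip_force: 30.0
```

>>> move_arm(
  plan=[
    [[0,0,0],[0.002,0,0],-1],
    [[0,0,0],[0.004,0,0],-1],
    [[0,0,0],[0.004,0,0],-1],
  ],
)

```text
t: 10.1
eef_pos: [580.5, -40.1, 18.6]
tcp_rot: [-3.142, 0.0, 0.197]
ft_force: [-3.8, 0.1, 0.2]
opening: 0.356
grip_force: 30.0
```

>>> move_arm(
  plan=[
    [[0,0,0],[0.002,0,0],-1],
    [[0,0,0],[0.004,0,0],-1],
    [[0,0,0],[0.004,0,0],-1],
  ],
)

```text
t: 10.48
eef_pos: [584.7, -39.3, 18.6]
tcp_rot: [3.142, -0.0, 0.197]
ft_force: [-1.9, -0.9, -1.6]
opening: 0.355
grip_force: 30.0
```

```bash
cat > lift.py <<'E'
from h import *
s=readout.state();print(s["t"],s["eef_pos"],s["ft_force"],s["grip_force"])
r=np.load("pics/l1.npy");a=eyes.read_camera("scene");i=a["img"]
g=lambda m:cv2.cvtColor(m,cv2.COLOR_RGB2GRAY)
pts=np.float32([[219.2,243],[277.5,265],[222,258],[279,285],[246,274]])[:,None]
q,st,e=cv2.calcOpticalFlowPyrLK(g(r),g(i),pts,None,winSize=(11,11),maxLevel=1)
for n,p,k in zip(["tubeL","tubeR","cupL","cupR","hub"],pts[:,0],q[:,0]):
    X=at_z(a,p,34); pz=proj(a,[X+[0,0,1]])[0]-proj(a,[X])[0]
    print(n,k-p,"lift mm",round((k-p)[1]/pz[1],2))
sh=lambda m:cv2.resize(m[210:310,190:320,::-1],(400,308),interpolation=cv2.INTER_CUBIC)
import sys
if len(sys.argv)>1: cv2.imwrite(sys.argv[1],np.hstack([sh(r),sh(i)]))
E
python3 lift.py
```

```text
10.475 [584.65493304 -39.26987723  18.57856681] [-1.85918802 -0.87088184 -1.56282462] 29.99970853328705
tubeL [-0.3880005 -0.672348 ] lift mm 2.15
tubeR [-0.14761353 -0.47717285] lift mm 1.5
cupL [-0.30145264 -0.9763794 ] lift mm 3.08
cupR [-0.07064819 -0.8986206 ] lift mm 2.8
hub [ 0.03138733 -0.75735474] lift mm 2.37
```

The cups have lifted about 2.4 mm, and the geometry predicts 2.5. I advance 7 mm more.

>>> move_arm(
  plan=[
    [[0,0,0],[0.002,0,0],-1],
    [[0,0,0],[0.004,0,0],-1],
    [[0,0,0],[0.006,0,0],-1],
    [[0,0,0],[0.007,0,0],-1],
    [[0,0,0],[0.007,0,0],-1],
  ],
)

```text
t: 11.15
eef_pos: [591.5, -37.9, 18.6]
tcp_rot: [3.142, -0.0, 0.197]
ft_force: [-2.4, -0.6, -2.5]
opening: 0.359
grip_force: 30.0
```

>>> move_arm(
  plan=[
    [[0,0,0],[0,0,0],-1],
    [[0,0,0],[0,0,0],-1],
    [[0,0,0],[0,0,0],-1],
    [[0,0,0],[0,0,0],-1],
  ],
)

```text
t: 11.65
eef_pos: [591.4, -38.0, 18.6]
tcp_rot: [3.142, -0.0, 0.197]
ft_force: [-0.4, -0.0, -5.2]
opening: 0.352
grip_force: 30.0
```

```bash
python3 lift.py pics/l2.png; python3 look.py pics/l3.png
```

```text
11.65 [591.40869855 -37.96261394  18.62716654] [-4.32934887e-01 -1.26652781e-03 -5.24590544e+00] 29.999148845672607
tubeL [-0.6420288 -1.0705414] lift mm 3.42
tubeR [-0.53848267 -1.0596008 ] lift mm 3.34
cupL [-0.43293762 -1.654602  ] lift mm 5.22
cupR [-0.19158936 -1.4535217 ] lift mm 4.53
hub [-0.48968506 -1.519104  ] lift mm 4.75
11.7 [591.38361371 -37.98368611  18.62578167] [ 3.14149113e+00 -2.58903768e-04  1.97168326e-01] 0.3528705449100999 29.99905675649643 [-1.29339777 -0.70800991 -4.87300489]
tcp in plate [-62.9  -0.1]
a 0.65 [ 5.90858e+02 -4.02410e+01  2.35000e-01] 0.517 [-63.8  -2.2]
b 0.58 [ 5.88031e+02 -3.97970e+01  2.52000e-01] 0.594 [-66.5  -1.2]
w 0.64 [ 5.85138e+02 -3.92000e+01  2.03000e-01] 0.543 [-69.2  -0. ]
```

View pics/l2.png

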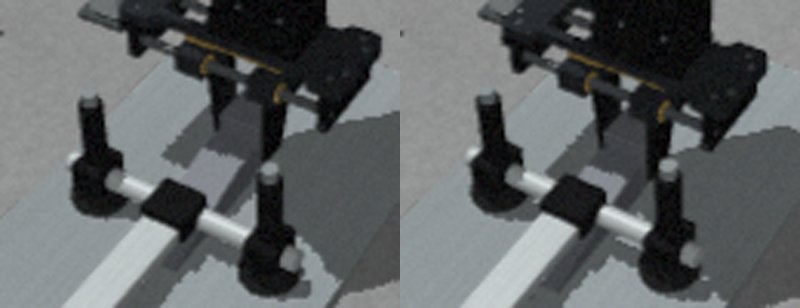

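The right panel (lifted) shows both cups clear of the plate against the left one, at (495,195) and (670,270). The lift is about 4.7 mm. The gripper carries about 5 N, so I ease it down slightly to seat the wedge firmly on the plate.

>>> move_arm(
  plan=[
    [[0,0,0],[0,0,0.0005],-1],
    [[0,0,0],[0,0,0.001],-1],
    [[0,0,0],[0,0,0.001],-1],
    [[0,0,0],[0,0,0.001],-1],
  ],
)

```text
t: 12.5
eef_pos: [591.4, -38.0, 18.6]
tcp_rot: [3.141, -0.001, 0.197]
ft_force: [-4.8, -0.4, 7.2]
opening: 0.353
grip_force: 30.0
```

```bash
python3 lift.py; python3 lift.py
```

```text
12.5 [591.39282009 -38.01968666  18.59391545] [-4.75980697 -0.38050765  7.22989749] 30.001378655433655
tubeL [-0.6247406 -1.0352325] lift mm 3.31
tubeR [-0.57006836 -1.0325623 ] lift mm 3.25
cupL [-0.4414215 -1.6716919] lift mm 5.28
cupR [-0.25665283 -1.411438  ] lift mm 4.4
hub [-0.4415741 -1.4927979] lift mm 4.67
12.55 [591.38704121 -38.0178842   18.59268562] [-4.56682558 -0.06849822  8.1030386 ] 30.00120609998703
tubeL [-0.6270294 -1.0839691] lift mm 3.46
tubeR [-0.55999756 -1.0275879 ] lift mm 3.24
cupL [-0.41560364 -1.6502075 ] lift mm 5.21
cupR [-0.17721558 -1.4083557 ] lift mm 4.39
hub [-0.47418213 -1.5215454 ] lift mm 4.76
```

The wedge now presses on the plate with certainty (the tool is pushed up with about 7.5 N), and the lift is steady at about 4.5 mm. I hand the job in.

```bash
python3 -c "
from cell import env; print(env.job_done())"
```

```text
the job is handed in; nothing more can be done
None
```

I pressed the vent plunger onto its stop and let it come back up, then pushed the wedge under the cross tube. Both cups are lifted about 4.5 mm, and the gripper still holds the wedge flat on the plate. I handed the job in at about 12.6 s; no verdict was returned.

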